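Restart the cellar ventilation

TASK

Get the store room's fan going again at the grey control box: first press down the white-striped end of the black rocker to switch the power on, next push the blue reset plunger fully in so that it stays in, and last press the green start button fully down, hold it there for two seconds and let it go. Just press them, in that order: never press the red stop button, and pick up or shift none of the things standing around.

Things in the scene. Friction and masses are not known exactly. Their poses are not given: they have to be found in the camera images.
- panel: Grey control box fixed to the bench, 200 (x) x 300 (y) x 75 mm high, flat level top. Origin: centre of its underside, at bench height; z up, x points away from the operator. Yaw up to 0.4 rad either way. On top, in a row along y at x = -30 mm, stand four fixtures 68 mm apart (y = -102, -34, 34, 102): black rocker, blue plunger, green and red buttons, in an order that changes.
- rocker_base: Black rocker housing, 84 (x) x 46 (y) x 18 mm high, on the box's top, same yaw. Origin: centre of its underside. The paddle on it has two halves in a shallow V, each 36 mm long (x), 38 wide, pivoting about y 22 mm above the origin. The +x half has a white stripe: off, it rises outwards at 0.4 rad to 40 mm above the origin; on, it lies level, its top 26 mm above the origin.
- rocker (a joint): Angle of the black rocker, rad: 0 = off, striped end up; 0.4 = on, striped end fully down (stops at both). It stays where it is left. Press the striped half from above at about x = +24 mm from the housing's origin; it takes about 4 to 5 N there.
- reset_top (a point): Centre of the top face of the blue plunger cap, 32 mm in diameter; it stands 23 mm above the box's top when out, 16 mm when in; round black collar below it 48 mm in diameter, 12 mm high. Moves with the cap.
- reset (a joint): How far the blue plunger is pushed in, m: 0 = out, 0.007 = fully in. No spring: it stays where it is pushed, and slides at about 3.5 N.
- start_top (a point): Centre of the top face of the green start button's cap, 32 mm in diameter; it stands 23 mm above the box's top when free, 16 mm when fully down; round black collar below it 48 mm in diameter, 12 mm high. Moves with the cap.
- start (a joint): How far the green button is pressed, m: 0 = free, 0.007 = fully down. Spring return; begins to move at about 1.5 N, fully down at about 5 N.
- stop_top (a point): Centre of the top face of the red stop button's cap, otherwise the same as the green one. Not to be pressed.
- stop (a joint): How far the red button is pressed, m: 0 = free, 0.007 = fully down. Spring return as the green one.
- mug: White mug standing on the bench beside the box, 84 mm across, 85 mm high, handle on its +y side; origin at the centre of its underside. Loose; leave alone.
- bottle: White bottle with a black cap and yellow label standing on the bench on the other side of the box, 64 mm across, 170 mm high; origin at the centre of its underside. Loose; leave alone.
- tin: White lidded jar with an orange lid standing on the box's top behind the fixtures, 48 mm across, 55 mm high; origin at the centre of its underside. Loose; leave alone.
- carton: Brown cardboard carton with a white band on the bench beyond the box, 90 x 130 x 80 mm high; origin at the centre of its underside. Loose; leave alone.

How it is judged:
By the outcome, as a careful person would: the job done as asked, in the order asked, and still so for the second after the job is handed in, with the robot touching nothing.
It also fails if it takes over 56 s, if anything falls off the work surface, if the arm or the gripper's body presses on something with over 40 N, if the wrist force passes 120 N, or if a joint passes its speed limit or range.

ROBOT

A 6-joint arm with a two-finger parallel gripper is mounted at the origin on the work surface. World frame = base frame: x ahead of the robot, y to its left, z up, the work surface at z = 0. Lengths are in m, angles in rad, forces in N, time in s.
With the tool pointing down it reaches from about 0.4 to 0.925 m from the base axis. Payload 12.5 kg.
Tool frame: the origin (TCP) lies between the finger pads; the fingertips stand 22 mm ahead of it and the grasp point (between the pads) lies 3 mm ahead of it; z points along the fingers, y is the direction in which the jaws open and shut (so a half turn about z gives the same grasp; the last joint's range is limited). The gripper opens to 95 mm and grips with 3 to 60 N. Pads are 20 mm wide; open, the fingers measure 119 mm over their backs; the gripper's body (75 mm by 180 mm) begins 59 mm behind the grasp point.
Start: joints at [1.125, 0.491, 1.559, -0, 1.092, -0.106], TCP at [0.208, 0.589, 0.237] pointing down, gripper open.
Joint ranges: [-3.1, 3.1], [-0.84, 2.19], [0.05, 2.79], [-1.13, 4.28], [0.06, 2.93], [-2.69, 2.69]. Speed limits (rad/s): [2.22, 2.22, 2.79, 3.14, 3.14, 3.14].

INTERFACE

Orientations are given as a rotation vector (axis times angle).
In Python, from cell import status, eyes, ctrl gives the robot as it stands.
- The arm moves only by the tool send_rows, never from a script. Its argument "series" is a list of rows, each a list of 2 entries, a list of its own where there are three numbers: the shift along the tool's x, y, z in cm, then the turn, a rotation vector about the tool's x, y, z in rad. A call has 1 to 10 rows; each row shifts and turns the commanded pose from where the row before left it, along the tool's axes as they then stand; what a row does not reach is not made up. A row lasts 1/8 s, in which the tool goes at most 62.5 mm and 10.7 degrees, less where a joint would pass 70% of its speed; a pose out of reach is approached as far as the arm can. A call is refused whole if a number of a shift passes 6.25 or a number of a turn 0.188, either way. A call with a gripper value outside its range is refused whole. "fingers" is the opening, from 0 (shut) to 1 (fully open), set as the call begins (left out, the last holds). The fingers move at their own pace and stop on an object; the grip force is fixed at half the most. Time passes only in rows, so rows that do not move let the fingers close. It gives the time, the measured TCP pose, the force and the opening at its end, in the units of the state.
- status.get_state(): the state, without advancing time (a new reading comes with each control period).
- eyes.snapshot(name): name is "scene" or "top" or "wrist"; returns a dict with "pixels" (384x512x3 uint8, red, green, blue), "fovy" (degrees; the focal length in pixels is half the picture's height over the tangent of half this angle, whatever the lens; pixels are square), "cx", "cy" (the principal point, pixels), "k1" (the pictures are not rectified: a ray, as slopes to the right and down, at radius r is drawn at 1 + k1 r^2 times it, then the intrinsics apply), "cam_to_world" (4x4, takes a point from camera to world coordinates). Camera axes: x right, y up, looking along -z (the intrinsics and any distortion apply to the point x, -y, -z); pixel columns grow to the right and rows downward; lengths in m; the calibration is good to about 2 mm. A picture is of the moment at which its call begins. There is no depth.
- ctrl.close_job(): hands the job in, once; it reports no verdict.
The state is a dict: "time_s": time; "joints": joint angles; "joint_vel": joint speeds; "joint_torque": joint torques, N m; "position": TCP position; "orientation": TCP orientation; "contact_force": force on the tool from outside, world axes, zero at the start; "torque": the same for the moment, N m; "finger_gap": opening from 0.0 (shut) to 1.0 (fully open).
Only numpy, scipy, OpenCV 4.12 (cv2) and the standard library are available. Lean on these libraries where they do the work, as an engineer would, in place of code of your own. Each camera call takes 0.05 s, during which the arm holds its last target.

## Working session

There is one attempt and no reset: what is moved stays moved. The work goes in short steps, Python scripts to look and compute and a tool call to move; the robot and the scene stay as the last step left them, time stands still between calls to the robot, and variables do not carry over. Pictures are saved under pics/ and viewed, and the job is handed in when it is done.

Besides the shell and the picture viewer there is one more tool, called after "Emit:" as name([rows], argument=value, ...), one row to a line, values as JSON. send_rows: Moves the arm, as the interface text tells. Its arguments: {"type":"object","properties":{"series":{"type":"array"},"fingers":{"type":"number"}},"required":["series"]}

```bash
ls; mkdir -p pics; python3 - <<'E'
from cell import status, eyes, ctrl
import cv2, json, numpy as np
print(status.get_state())
for n in ["scene","top","wrist"]:
    d=eyes.snapshot(n)
    cv2.imwrite(f"pics/{n}0.png",d["pixels"][:,:,::-1])
    np.savez(f"pics/{n}0.npz",**d)
    print(n,d["fovy"],d["cx"],d["cy"],d["k1"],np.round(d["cam_to_world"],3).tolist())
E
```

```text
pics
{'time_s': 0.0, 'joints': array([ 1.12541812e+00,  4.91588606e-01,  1.55945605e+00, -3.87255425e-05,
        1.09167123e+00, -1.05645608e-01]), 'joint_vel': array([ 0.00117754, -0.00095805, -0.0002566 ,  0.00027408,  0.00069814,
       -0.00039076]), 'joint_torque': array([-1.62000808e-03, -6.12628913e+01, -2.58179319e+01,  6.92262151e-02,
        4.82266804e-02, -1.07755075e-04]), 'position': array([0.20819215, 0.58907712, 0.23604141]), 'orientation': array([-5.31014223e-01, -3.09611260e+00,  1.71235045e-03]), 'contact_force': array([-0.20608336, -0.85042573,  0.12773858]), 'torque': array([ 0.03514835,  0.02105167, -0.02409966]), 'finger_gap': 0.9992829321369822}
scene 46.02827964244554 259.9780140862022 191.04953987844365 -0.10113036343483005 [[0.202, -0.635, 0.746, 1.492], [0.979, 0.129, -0.156, -0.148], [0.003, 0.762, 0.647, 0.827], [0.0, 0.0, 0.0, 1.0]]
top 53.26901837117923 249.0504459997645 184.3399472153559 0.04071876879041117 [[-0.004, 0.984, -0.177, 0.491], [-1.0, -0.002, 0.012, 0.042], [0.011, 0.177, 0.984, 0.969], [0.0, 0.0, 0.0, 1.0]]
wrist 61.85859797883396 262.1768601491059 193.67855252504702 -0.06644412020480085 [[0.334, -0.908, -0.251, 0.138], [0.943, 0.322, 0.088, 0.614], [0.001, -0.266, 0.964, 0.384], [0.0, 0.0, 0.0, 1.0]]
```

View pics/top0.png

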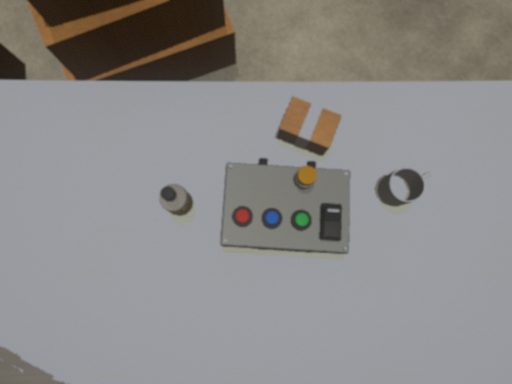

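View pics/scene0.png

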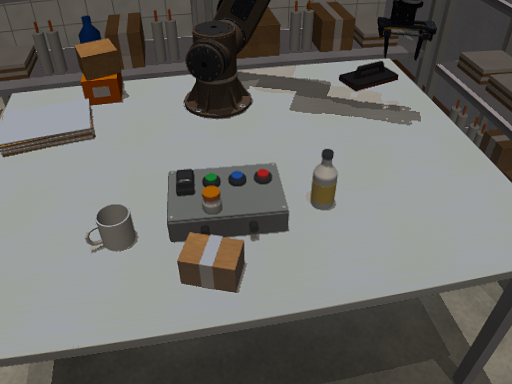

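Top view: panel centred near (287,208), red cap (242,216), blue (272,218), green (302,220), rocker (332,222) with stripe end at (333,211); tin (306,177), bottle (172,195), mug (405,186), carton (309,126). The scene view agrees.

```bash
cat > h.py <<'E'
import numpy as np, cv2
def K(d):
    f=d["pixels"].shape[0]/2/np.tan(np.radians(float(d["fovy"]))/2)
    return np.array([[f,0,float(d["cx"])],[0,f,float(d["cy"])],[0,0,1]]),np.array([float(d["k1"]),0,0,0])
def toworld(d,uv,z):
    k,D=K(d); p=cv2.undistortPoints(np.array(uv,float).reshape(-1,1,2),k,D,None,None,None)[:,0] if False else cv2.undistortPoints(np.array(uv,float).reshape(-1,1,2),k,D)[:,0]
    T=d["cam_to_world"]; r=np.c_[p[:,0],-p[:,1],-np.ones(len(p))]@T[:3,:3].T
    c=T[:3,3]; s=(np.broadcast_to(z,(len(p),))-c[2])/r[:,2]
    return c+r*s[:,None]
def topix(d,P):
    k,D=K(d); T=np.linalg.inv(d["cam_to_world"]); q=np.array(P,float).reshape(-1,3)@T[:3,:3].T+T[:3,3]
    q=q*[1,-1,-1]
    return cv2.projectPoints(q,np.zeros(3),np.zeros(3),k,D)[0][:,0]
def caps(d):
    hsv=cv2.cvtColor(d["pixels"],cv2.COLOR_RGB2HSV); o={}
    for n,(a,b) in dict(red=(174,184),green=(50,75),blue=(105,125)).items():
        h=hsv[...,0].astype(int); 
        if n=="red": h=np.where(h<8,h+180,h)
        m=((h>=a)&(h<=b)&(hsv[...,1]>150)&(hsv[...,2]>60)).astype(np.uint8)
        _,_,st,c=cv2.connectedComponentsWithStats(m)
        o[n]=[(int(st[i,4]),c[i].round(2).tolist()) for i in range(1,len(st)) if st[i,4]>25]
    return o
E
python3 - <<'E'
from h import *
for n in ["top","scene"]:
    d=dict(np.load(f"pics/{n}0.npz")); c=caps(d); print(n,c)
    for k,v in c.items():
        for a,uv in v: print(k,a,toworld(d,[uv],0.098).round(4))
d=dict(np.load("pics/top0.npz"))
im=cv2.resize(d["pixels"][140:270,150:350,::-1],None,fx=4,fy=4,interpolation=cv2.INTER_CUBIC);cv2.imwrite("pics/topz.png",im)
E
```

```text
top {'red': [(131, [242.13, 215.32])], 'green': [(111, [301.51, 219.16])], 'blue': [(128, [271.8, 217.31])]}
red 131 [[0.5756 0.048  0.098 ]]
green 111 [[ 0.5666 -0.0871  0.098 ]]
blue 128 [[ 0.5709 -0.0195  0.098 ]]
scene {'red': [(87, [262.41, 173.23])], 'green': [(69, [210.58, 177.01])], 'blue': [(74, [236.57, 174.91])]}
red 87 [[0.5836 0.0475 0.098 ]]
green 69 [[ 0.5723 -0.0872  0.098 ]]
blue 74 [[ 0.5771 -0.0198  0.098 ]]
```

View pics/topz.png

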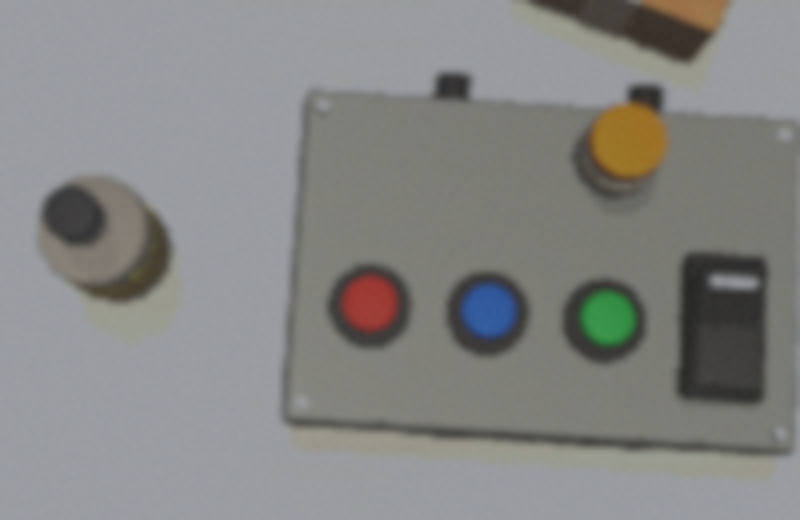

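```bash
cat >> h.py <<'E'
from scipy.spatial.transform import Rotation as Ro
def rel(st,tip):
    """shift in tool cm from the measured pose to put the closed fingertips at world tip"""
    R=Ro.from_rotvec(st["orientation"]).as_matrix()
    return (R.T@(np.array(tip)-(st["position"]+R@[0,0,.022]))*100).round(2)
E
python3 - <<'E'
from h import *
from cell import status
st=status.get_state(); R=Ro.from_rotvec(st["orientation"]).as_matrix(); print(R.round(3))
d=dict(np.load("pics/top0.npz"))
print("tin",toworld(d,[[150+628/4,140+142/4]],.13)); 
z=[[150+312/4,140+92/4],[150+797/4,140+122/4],[150+790/4,140+450/4],[150+286/4,140+422/4]]
print("corners",toworld(d,z,.075).round(4), toworld(d,z,.075).mean(0))
print("stripe",toworld(d,[[150+733/4,140+282/4]],.113))
print("bottle",toworld(d,[[150+75/4,140+213/4]],.17))
print(rel(st,[.59,-.1566,.2]))
E
```

```text
[[-0.943  0.333 -0.   ]
 [ 0.333  0.943 -0.001]
 [ 0.    -0.001 -1.   ]]
tin [[ 0.66148063 -0.09742962  0.13      ]]
corners [[ 0.7035  0.082   0.075 ]
 [ 0.6847 -0.2078  0.075 ]
 [ 0.492  -0.1939  0.075 ]
 [ 0.5085  0.0957  0.075 ]] [ 0.59716254 -0.05602504  0.075     ]
stripe [[ 0.58463712 -0.15672869  0.113     ]]
bottle [[0.61560276 0.20188498 0.17      ]]
[-60.85 -57.58   1.46]
```

Emit:
send_rows([
  [[0, 0, 0], [0, 0, -0.136]],
  [[0, 0, 0], [0, 0, -0.136]],
  [[-3, -4, 0], [0, 0, 0]],
  [[-3, -5, 0], [0, 0, 0]],
  [[-3, -5, 0], [0, 0, 0]],
  [[-3, -5, 0], [0, 0, 0]],
  [[-3, -5, 0], [0, 0, 0]],
  [[-3, -5, 0], [0, 0, 0]],
  [[-3, -5, 0], [0, 0, 0]],
  [[-3, -5, 0], [0, 0, 0]],
], fingers=0)

```text
time_s: 1.4
position: [0.4219, 0.1822, 0.2367]
orientation: [0.106, 3.14, 0.0]
contact_force: [0.4, -0.1, -0.7]
finger_gap: 0.026
```

Emit:
send_rows([
  [[-3, -5, 0], [0, 0, 0]],
  [[-3, -5, 0], [0, 0, 0]],
  [[-3, -5, 0], [0, 0, 0]],
  [[-3, -5, 0], [0, 0, 0]],
  [[-2, -3, 0], [0, 0, 0]],
  [[0, 0, 0], [0, 0, 0]],
  [[0, 0, 0], [0, 0, 0]],
])

```text
time_s: 2.28
position: [0.5449, -0.0546, 0.2364]
orientation: [-0.107, -3.139, -0.001]
contact_force: [0.2, 0.1, 0.8]
finger_gap: 0.006
```

```bash
python3 - <<'E'
from h import *
from cell import status,eyes
st=status.get_state(); R=Ro.from_rotvec(st["orientation"]).as_matrix(); print(R.round(3),st["position"],st["time_s"],st["finger_gap"],st["contact_force"])
d=eyes.snapshot("wrist"); np.savez("pics/wrist1.npz",**d); cv2.imwrite("pics/wrist1.png",d["pixels"][:,:,::-1])
for k,v in caps(d).items():
    for a,uv in v: print(k,a,uv,toworld(d,[uv],.098).round(4))
print(rel(st,[.588,-.1566,.12]))
E
```

```text
[[-0.998  0.068 -0.001]
 [ 0.068  0.998  0.   ]
 [ 0.001  0.    -1.   ]] [ 0.5449161  -0.0545589   0.23636818] 2.275 0.005870763560941258 [0.18325004 0.05732509 0.80236497]
red 888 [370.62, 212.58] [[0.575  0.0468 0.098 ]]
green 769 [229.49, 213.71] [[ 0.5667 -0.0868  0.098 ]]
blue 805 [300.73, 213.65] [[ 0.5713 -0.0197  0.098 ]]
[-5.   -9.89  9.43]
```

View pics/wrist1.png

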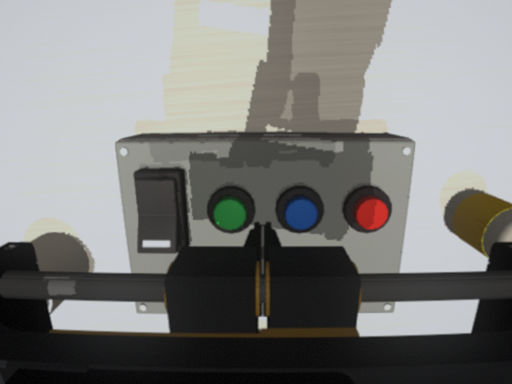

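Wrist view: caps green (229,214), blue (301,214), red (371,213), rocker left with stripe at (157,244); positions agree with the top camera to within 1 mm.

Emit:
send_rows([
  [[-2.4, -4.9, 0], [0, 0, 0]],
  [[-2.4, -4.95, 0], [0, 0, 0]],
  [[0, 0, 3], [0, 0, 0]],
  [[0, 0, 3], [0, 0, 0]],
  [[0, 0, 2.2], [0, 0, 0]],
  [[0, 0, 0.7], [0, 0, 0]],
  [[0, 0, 0], [0, 0, 0]],
  [[0, 0, 0], [0, 0, 0]],
])

```text
time_s: 3.32
position: [0.587, -0.1563, 0.1487]
orientation: [0.106, 3.138, -0.001]
contact_force: [-0.1, -0.6, -0.3]
finger_gap: 0.004
```

```bash
python3 - <<'E'
from h import *
from cell import status,eyes
st=status.get_state(); print(st["position"],st["time_s"],st["contact_force"])
d=eyes.snapshot("wrist"); cv2.imwrite("pics/wrist2.png",d["pixels"][:,:,::-1])
print(rel(st,[.586,-.156,.101]))
E
```

```text
[ 0.58701318 -0.15633841  0.14865726] 3.325 [-0.09905153 -0.61465835 -0.25297484]
[0.11 0.03 2.57]
```

View pics/wrist2.png

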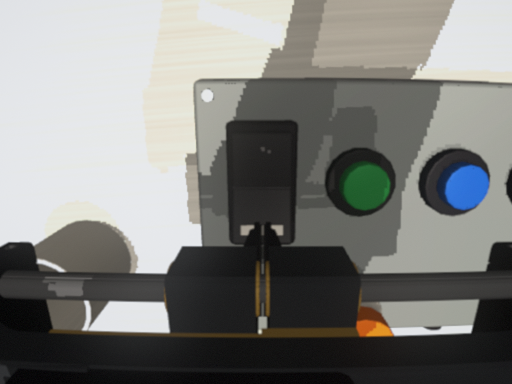

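The fingertips stand over the white stripe (262,230). Pressing gently.

Emit:
send_rows([
  [[0, 0, 0.7], [0, 0, 0]],
  [[0, 0, 0.5], [0, 0, 0]],
  [[0, 0, 0.4], [0, 0, 0]],
  [[0, 0, 0.3], [0, 0, 0]],
  [[0, 0, 0.3], [0, 0, 0]],
  [[0, 0, 0.2], [0, 0, 0]],
  [[0, 0, 0], [0, 0, 0]],
])

```text
time_s: 4.25
position: [0.5866, -0.1566, 0.1234]
orientation: [-0.107, -3.14, -0.0]
contact_force: [3.0, -0.8, 1.9]
finger_gap: 0.005
```

Emit:
send_rows([
  [[0, 0, 0.1], [0, 0, 0]],
  [[0, 0, 0.1], [0, 0, 0]],
  [[0, 0, 0], [0, 0, 0]],
  [[0, 0, 0], [0, 0, 0]],
])

```text
time_s: 4.75
position: [0.5866, -0.1566, 0.1231]
orientation: [0.106, 3.139, -0.001]
contact_force: [-1.8, 1.3, 18.6]
finger_gap: 0.005
```

Hard stop at the level height (tip 101 mm, 18.6 N). Lift and look.

Emit:
send_rows([
  [[0, 0, -0.5], [0, 0, 0]],
  [[0, 0, -2.5], [0, 0, 0]],
  [[0, 0, -3], [0, 0, 0]],
  [[0, 4, 0], [0, 0, 0]],
  [[0, 4, 0], [0, 0, 0]],
  [[1, 3, 0], [0, 0, 0]],
  [[0.5, 2.6, 0], [0, 0, 0]],
  [[0, 0, 0], [0, 0, 0]],
  [[0, 0, 0], [0, 0, 0]],
])

```text
time_s: 5.88
position: [0.5807, -0.0203, 0.1814]
orientation: [-0.106, -3.139, 0.0]
contact_force: [-0.3, -0.9, 0.2]
finger_gap: 0.005
```

```bash
python3 - <<'E'
from h import *
from cell import status,eyes
st=status.get_state(); print(st["position"],st["time_s"],st["contact_force"])
a=[eyes.snapshot(n)["pixels"][:,:,::-1] for n in ("wrist","scene")]
cv2.imwrite("pics/wrist3.png",a[0]); cv2.imwrite("pics/scene3.png",cv2.resize(a[1][140:290,80:290],None,fx=3.8,fy=3.8,interpolation=cv2.INTER_CUBIC))
print(rel(st,[.572,-.0196,.098]))
E
```

```text
[ 0.58074389 -0.02029884  0.18136667] 5.875 [-0.25715257 -0.86475498  0.21473701]
[0.87 0.01 6.14]
```

View pics/wrist3.png

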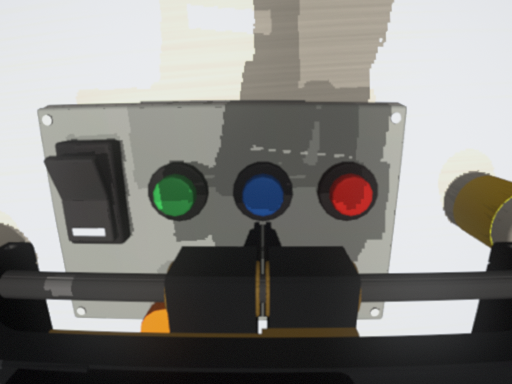

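View pics/scene3.png

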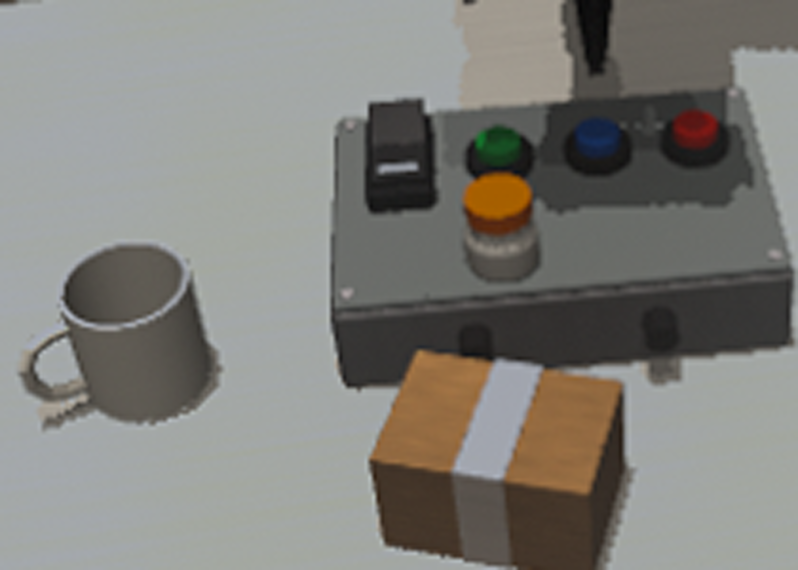

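Both views show the unstriped half raised and the striped half level (stripe at (88,232) in the wrist view): the rocker is on. Now the blue plunger, directly ahead at (263,193).

Emit:
send_rows([
  [[0.85, 0, 0], [0, 0, 0]],
  [[0, 0, 3], [0, 0, 0]],
  [[0, 0, 2], [0, 0, 0]],
  [[0, 0, 0.6], [0, 0, 0]],
  [[0, 0, 0.4], [0, 0, 0]],
  [[0, 0, 0.3], [0, 0, 0]],
  [[0, 0, 0.3], [0, 0, 0]],
  [[0, 0, 0.2], [0, 0, 0]],
  [[0, 0, 0], [0, 0, 0]],
])

```text
time_s: 7.1
position: [0.5725, -0.0193, 0.1137]
orientation: [0.107, 3.139, 0.0]
contact_force: [-0.4, -0.6, 1.2]
finger_gap: 0.003
```

Emit:
send_rows([
  [[0, 0, 0.1], [0, 0, 0]],
  [[0, 0, 0.1], [0, 0, 0]],
  [[0, 0, 0], [0, 0, 0]],
  [[0, 0, 0], [0, 0, 0]],
])

```text
time_s: 7.6
position: [0.5726, -0.0193, 0.113]
orientation: [0.106, 3.138, -0.0]
contact_force: [-2.9, -0.7, 16.7]
finger_gap: 0.008
```

Hard stop at tip 91 mm, which is exactly the fully-in height. On to green.

Emit:
send_rows([
  [[0, 0, -0.5], [0, 0, 0]],
  [[0, 0, -3], [0, 0, 0]],
  [[0, 0, -2], [0, 0, 0]],
  [[0, -3.4, 0], [0, 0, 0]],
  [[0, -3.4, 0], [0, 0, 0]],
  [[0, 0, 0], [0, 0, 0]],
  [[0, 0, 0], [0, 0, 0]],
])

```text
time_s: 8.48
position: [0.5677, -0.0867, 0.1664]
orientation: [-0.107, -3.139, -0.001]
contact_force: [-0.4, 1.2, -0.2]
finger_gap: 0.005
```

```bash
python3 - <<'E'
from h import *
from cell import status,eyes
st=status.get_state(); print(st["position"],st["time_s"],st["contact_force"])
d=eyes.snapshot("wrist")
cv2.imwrite("pics/wrist4.png",d["pixels"][:,:,::-1])
for k,v in caps(d).items():
    for a,uv in v: print(k,a,uv,toworld(d,[uv],.098).round(4),toworld(d,[uv],.091).round(4))
print(rel(st,[.567,-.087,.098]))
E
```

```text
[ 0.56771812 -0.08673545  0.16644368] 8.475 [-0.42672703  1.2337746  -0.18407018]
red 1542 [443.31, 210.4] [[0.5746 0.045  0.098 ]] [[0.5772 0.0491 0.091 ]]
green 1230 [261.25, 209.93] [[ 0.5648 -0.0871  0.098 ]] [[ 0.5671 -0.0873  0.091 ]]
blue 1310 [352.29, 209.28] [[ 0.5689 -0.0223  0.098 ]] [[ 0.5713 -0.0203  0.091 ]]
[ 0.07 -0.03  4.64]
```

View pics/wrist4.png

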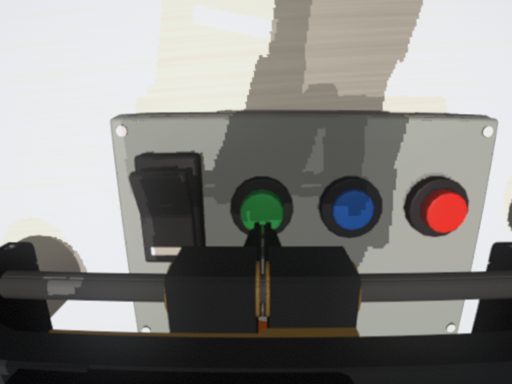

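Rocker still on, and the blue cap (352,209) now looks lower than the others (its image position fits z = 91 mm). The tips are over green (261,210); now press and hold.

Emit:
send_rows([
  [[0, 0, 2.5], [0, 0, 0]],
  [[0, 0, 1.4], [0, 0, 0]],
  [[0, 0, 0.6], [0, 0, 0]],
  [[0, 0, 0.3], [0, 0, 0]],
  [[0, 0, 0.3], [0, 0, 0]],
  [[0, 0, 0.2], [0, 0, 0]],
  [[0, 0, 0.1], [0, 0, 0]],
  [[0, 0, 0.1], [0, 0, 0]],
  [[0, 0, 0], [0, 0, 0]],
])

```text
time_s: 9.65
position: [0.568, -0.087, 0.1131]
orientation: [0.106, 3.138, -0.0]
contact_force: [-5.2, 3.8, 17.4]
finger_gap: 0.006
```

Fully down (17 N at tip 91 mm). Hold.

Emit:
send_rows([
  [[0, 0, 0], [0, 0, 0]],
  [[0, 0, 0], [0, 0, 0]],
  [[0, 0, 0], [0, 0, 0]],
  [[0, 0, 0], [0, 0, 0]],
  [[0, 0, 0], [0, 0, 0]],
  [[0, 0, 0], [0, 0, 0]],
  [[0, 0, 0], [0, 0, 0]],
  [[0, 0, 0], [0, 0, 0]],
])

```text
time_s: 10.65
position: [0.568, -0.087, 0.1131]
orientation: [0.106, 3.138, 0.0]
contact_force: [-4.5, 3.9, 18.2]
finger_gap: 0.005
```

Emit:
send_rows([
  [[0, 0, 0], [0, 0, 0]],
  [[0, 0, 0], [0, 0, 0]],
  [[0, 0, 0], [0, 0, 0]],
  [[0, 0, 0], [0, 0, 0]],
  [[0, 0, 0], [0, 0, 0]],
  [[0, 0, 0], [0, 0, 0]],
  [[0, 0, 0], [0, 0, 0]],
  [[0, 0, 0], [0, 0, 0]],
  [[0, 0, 0], [0, 0, 0]],
])

```text
time_s: 11.78
position: [0.568, -0.087, 0.1131]
orientation: [0.106, 3.138, -0.0]
contact_force: [-5.0, 4.5, 16.8]
finger_gap: 0.002
```

Emit:
send_rows([
  [[0, 0, -0.5], [0, 0, 0]],
  [[0, 0, -2], [0, 0, 0]],
  [[0, 0, -4], [0, 0, 0]],
  [[0, 0, -4], [0, 0, 0]],
  [[0, 0, -3], [0, 0, 0]],
  [[0, 0, 0], [0, 0, 0]],
  [[0, 0, 0], [0, 0, 0]],
])

```text
time_s: 12.65
position: [0.5675, -0.0872, 0.2458]
orientation: [-0.107, -3.139, -0.0]
contact_force: [-0.6, -0.0, -0.7]
finger_gap: 0.0
```

```bash
python3 - <<'E'
from h import *
from cell import status,eyes
st=status.get_state(); print(st["position"],st["time_s"],st["contact_force"])
d0=dict(np.load("pics/wrist1.npz"))
d=eyes.snapshot("wrist")
cv2.imwrite("pics/wrist5.png",d["pixels"][:,:,::-1])
t=eyes.snapshot("top");s=eyes.snapshot("scene")
cv2.imwrite("pics/top5.png",t["pixels"][:,:,::-1]);cv2.imwrite("pics/scene5.png",cv2.resize(s["pixels"][140:290,80:290,::-1],None,fx=3.8,fy=3.8,interpolation=cv2.INTER_CUBIC))
for n,q in (("wrist",d),("scene",s),("top",t)):
  for k,v in caps(q).items():
    for a,uv in v: print(n,k,a,uv,toworld(q,[uv],.098).round(4))
E
```

```text
[ 0.56749303 -0.08718508  0.2457975 ] 12.65 [-0.57396738 -0.00326235 -0.74194847]
wrist red 882 [400.97, 185.49] [[0.5755 0.0464 0.098 ]]
wrist green 769 [261.99, 186.08] [[ 0.567  -0.0872  0.098 ]]
wrist blue 747 [331.03, 184.41] [[ 0.5699 -0.0215  0.098 ]]
scene red 92 [262.5, 173.47] [[0.5846 0.0475 0.098 ]]
scene green 62 [210.69, 176.82] [[ 0.5716 -0.0868  0.098 ]]
scene blue 27 [86.48, 27.41] [[-0.6344 -0.5162  0.098 ]]
scene blue 69 [236.77, 176.61] [[ 0.5842 -0.0205  0.098 ]]
top red 134 [242.13, 215.42] [[0.5754 0.048  0.098 ]]
```

View pics/wrist5.png

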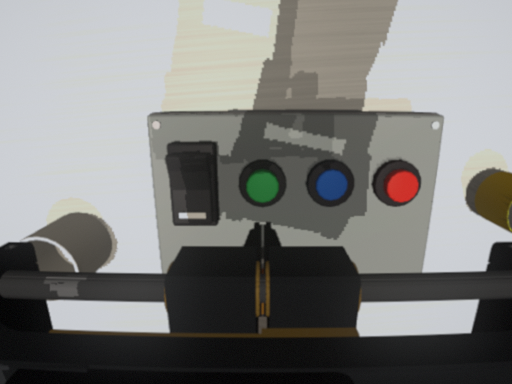

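View pics/scene5.png

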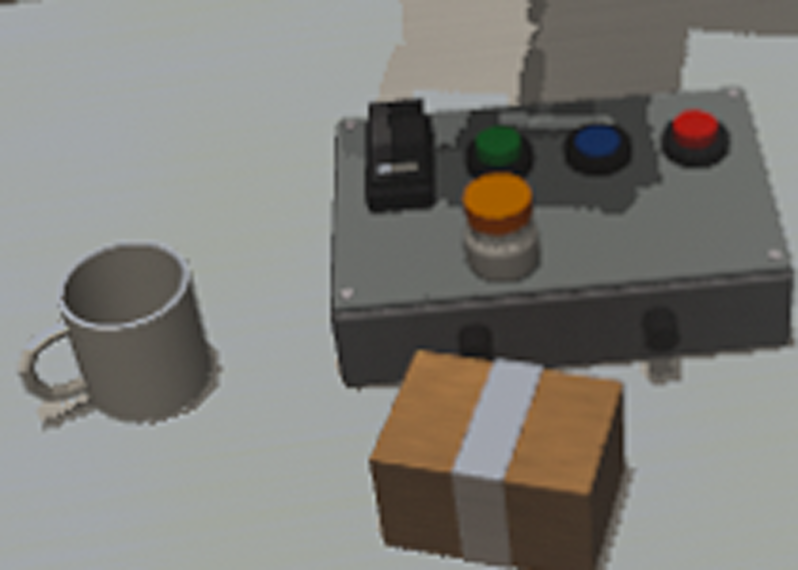

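The scene view shows the rocker on at (400,155), the blue cap lower at (597,143), green back up at (498,148) and red untouched at (695,130). The tin, mug and carton are where they were. Handing in.

```bash
python3 -c "
from cell import ctrl; print(ctrl.close_job())"
```

```text
the job is handed in; nothing more can be done
None
```

I pressed all three controls in the order asked and handed the job in at about 12.8 s on the robot's clock. `close_job` gives no verdict, and I had no direct reading that the fan is running.

- **Rocker:** I pressed the striped end to its stop, with the fingertips at 101 mm and 18.6 N. Later pictures show the striped half lying level.
- **Blue plunger:** I pushed it to its stop, with the fingertips at 91 mm and 16.7 N. After I let go it stayed in; the scene and wrist pictures place its cap about 7 mm lower than before.
- **Green button:** I held it fully down at 17–18 N for at least 2.1 s, then let it go. It is back up at its free height.

The red button was not touched. The mug, tin and carton look unmoved in the final scene view. I did not check the bottle closely, but the tool passed above it and the measured force showed no contact. The arm ended about 13 cm above the box with no contact force.

**Checks that did not agree:**
- In the final overhead picture the arm hid the blue and green caps, so only red could be checked there.
- The scene camera put the caps about 6 mm further in x than the other two cameras, probably because it also sees the sides of the caps. I used the overhead and wrist positions, which agreed to about 1 mm.

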